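# Hold the discard bin open by its elbow lever

### The job

Press the pad of the yellow-lidded discard bin's lever steadily right down to its stop with your fingertips, so that the lever raises the heavy lid wide open without flinging it, and finish while still holding the lever down with the lid open. Touch neither of the lids, do not pull the lever up, and leave the blue-lidded bin's lever, the slide box, the specimen pot and the flask as they are.

Things in the scene. Friction and masses are not known exactly. Their poses are not given: they have to be found in the camera images.
- yellow_bin: Bench discard bin with the yellow lid: white steel box fixed to the bench, 170 mm deep (its x), 150 wide (y), 130 high. Origin: centre of its underside; z up; its front looks to its -x (to the robot at yaw 0). Lid hinged along the back (+x) edge. Its lever runs along its right side (-y); the lever's pad stands out in front of the bin
- yellow_lever: Metal lever of the yellow-lidded bin, rocking on a pin at the bin's right side. Origin: on the pin, 2 mm in -x, 95 in -y of the bin's origin, 137 above the bench; x to the back, axes as the bin's at rest. Long arm 225 mm forward (-x) to a black rubber press pad; short arm 58 mm back, 14 down, to a roller under a lug of the lid. Pad down = roller lifts the lid
- yellow_pad (a point): Centre of the top face of the press pad on the yellow-lidded bin's lever: flat, black rubber, 60 mm along the lever, 56 across, 8 thick. It lies 195 mm forward (-x) of and 15 mm above the lever's pin: 152 mm above the bench at rest, 79 mm when the lever is right down. Nothing stands under it
- yellow_lever_angle (a joint): Angle of the yellow-lidded bin's lever about its pin, rad: 0 at rest (level), growing as the pad goes down, 0.38 at the rigid lower stop, negative if the pad is pulled up. No spring: the lid's weight returns it, so it must be held down; the pad needs 5 to 8 N at first, 2 to 5 N near the stop
- yellow_lid_angle (a joint): Opening angle of the yellow lid about its hinge, rad: 0 shut, about 0.67 when its lever is right down. Only the lever's roller carries it; it falls shut when the lever is let go
- yellow_lid: The yellow painted steel lid, 178 mm deep, 156 mm wide, 4 mm plate, about 0.85 kg. Origin: its centre, 133 mm above the bench when shut; its hinge line lies 89 mm behind (+x) it
- blue_bin: Bench discard bin with the blue lid: white steel box fixed to the bench, 170 mm deep (its x), 150 wide (y), 130 high. Origin: centre of its underside; z up; its front looks to its -x (to the robot at yaw 0). Lid hinged along the back (+x) edge. Its lever runs along its right side (-y); the lever's pad stands out in front of the bin
- blue_lever: Metal lever of the blue-lidded bin, rocking on a pin at the bin's right side. Origin: on the pin, 2 mm in -x, 95 in -y of the bin's origin, 137 above the bench; x to the back, axes as the bin's at rest. Long arm 225 mm forward (-x) to a black rubber press pad; short arm 58 mm back, 14 down, to a roller under a lug of the lid. Pad down = roller lifts the lid
- blue_pad (a point): Centre of the top face of the press pad on the blue-lidded bin's lever: flat, black rubber, 60 mm along the lever, 56 across, 8 thick. It lies 195 mm forward (-x) of and 15 mm above the lever's pin: 152 mm above the bench at rest, 79 mm when the lever is right down.
- blue_lever_angle (a joint): Angle of the blue-lidded bin's lever about its pin, rad: 0 at rest (level), growing as the pad goes down, 0.38 at the rigid lower stop, negative if the pad is pulled up. No spring: the lid's weight returns it, so it must be held down; the pad needs 5 to 8 N at first, 2 to 5 N near the stop
- blue_lid_angle (a joint): Opening angle of the blue lid about its hinge, rad: 0 shut, about 0.67 when its lever is right down. Only the lever's roller carries it; it falls shut when the lever is let go
- blue_lid: The blue painted steel lid, 178 mm deep, 156 mm wide, 4 mm plate, about 0.85 kg. Origin: its centre, 133 mm above the bench when shut; its hinge line lies 89 mm behind (+x) it
- slide_box: Loose closed slide box, green with a white lid, 97 x 83 x 35 mm high, in front of the yellow-lidded bin, left of its pad. Origin: centre of its underside
- specimen_pot: Loose white specimen pot with a red cap, 42 mm diameter, 60 mm high, in front of the blue-lidded bin, left of its pad. Origin: centre of its underside
- flask: Loose empty conical glass flask, 72 mm diameter at the foot, 112 mm high, at the left end of the work area. Origin: centre of its underside

How it is judged (in metres and radians):
At the end, for the whole second after the job is handed in: The yellow-lidded bin's lever is held down by the fingers (over 1 N) to within 0.03 rad of its stop (over 0.35 rad), its lid stands open over 0.55 rad, still, and rests on the lever's roller; the blue-lidded bin is shut; box, pot and flask within 15 mm of their starts (value of joint yellow_lever_angle above 0.35 rad and value of joint yellow_lid_angle above 0.55 rad and velocity of joint yellow_lid_angle between -0.1 and 0.1 rad/s and contact force between the fingers and yellow_lever above 1 N and contact force between yellow_lever and yellow_lid above 3 N and value of joint blue_lever_angle below 0.05 rad and value of joint blue_lid_angle below 0.08 rad and distance of each of slide_box, specimen_pot, flask from where it was at the start of the episode below 0.015 m); the arm keeps its last pose, push and grip.
It fails at once if the robot touches a lid (over 1 N) (contact force between any of the fingers, the arm and yellow_lid above 1 N or contact force between any of the fingers, the arm and blue_lid above 1 N).
It fails at once if the fingers pull a lever up above its rest (by over 0.05 rad, 10 mm at the pad) ((value of joint yellow_lever_angle below -0.05 rad and contact force between the fingers and yellow_lever above 0.3 N) or (value of joint blue_lever_angle below -0.05 rad and contact force between the fingers and blue_lever above 0.3 N)).
It fails at once if the lid is flung up: it opens faster than 4 rad/s (velocity of joint yellow_lid_angle above 4 rad/s).
It fails at once if the blue-lidded bin's lever is pressed (over 0.05 rad) (value of joint blue_lever_angle above 0.05 rad).
It fails at once if a bystander is shifted, lifted or tipped over 15 mm or 0.3 rad (distance of any of slide_box, specimen_pot, flask from where it was at the start of the episode above 0.015 m or angle between any of slide_box, specimen_pot, flask's own z axis and vertical above 0.3 rad).
It also fails if it takes over 32 s, if anything falls off the work surface, if the arm or the gripper's body presses on something with over 40 N, if the wrist force passes 120 N, or if a joint passes its speed limit or range.

### The arm

A 6-joint arm with a two-finger parallel gripper is mounted at the origin on the work surface. World frame = base frame: x ahead of the robot, y to its left, z up, the work surface at z = 0. Lengths are in m, angles in degrees, forces in N, time in s.
With the tool pointing down it reaches from about 0.325 to 0.775 m from the base axis. Payload 5.5 kg.
Tool frame: the origin (TCP) lies midway between the tips of the shut fingers; the grasp point (between the pads) lies 19 mm behind it; z points along the fingers, y is the line along which they close (so a half turn about z gives the same grasp; the last joint's range is limited). The gripper opens to 88 mm and grips with 3 to 60 N. Pads are 20 mm wide; open, the fingers measure 115 mm over their backs; the gripper's body (75 mm by 178 mm) begins 61 mm behind the grasp point.
Start: joints at [68.543, 5.22, 70.514, -0, 104.267, -3.249], TCP at [0.187, 0.57, 0.223] pointing down, gripper open.
Joint ranges: [-164.24, 164.24], [-49.07, 125.15], [9.68, 141.18], [-86.29, 266.29], [3.28, 154.24], [-151.56, 151.56]. Speed limits (degrees/s): [147.25, 147.25, 172.46, 180, 180, 180].

### API

Orientations are given as a 3x3 rotation matrix whose columns are the frame's x, y, z axes.
In Python, from rig import ctrl, cams gives the robot as it stands. The module is installed in compiled form; this text tells all that it offers.
- The arm moves only by the tool jog_arm, never from a script. Its argument "targets" is a list of rows, each a list of 3 entries, a list of its own where there are three numbers: the turn, a rotation vector about the world's x, y, z in rad, then the shift along the world's x, y, z in m, then the opening, from -1 (shut) to 1 (fully open), so that 0 is half open. A call has 1 to 8 rows; each row shifts and turns the commanded pose from where the row before left it; what a row does not reach is not made up. A row lasts 1/8 s, in which the tool goes at most 62.5 mm and 10.7 degrees, less where a joint would pass 70% of its speed; a pose out of reach is approached as far as the arm can. A call with a gripper value outside its range is refused whole. The fingers move at their own pace and stop on an object; "grip_force" is the grip in N (left out, the last holds). Time passes only in rows, so rows that do not move let the fingers close. It gives the time, the measured TCP pose, the force, the opening and the grip force at its end, in the units of the state.
- ctrl.state(): the state, without advancing time (a new reading comes with each control period).
- cams.capture(name): name is "side" or "top"; returns a dict with "frame" (384x512x3 uint8, blue, green, red), "fx", "fy", "cx", "cy" (pixels), "camera_from_world" (4x4, takes a point from world to camera coordinates). Camera axes: x right, y down, z forward; pixel columns grow to the right and rows downward; lengths in m; the calibration is good to about 2 mm. A picture is of the moment at which its call begins. There is no depth.
- ctrl.hand_in(): hands the job in; it is judged then, once.
The state is a dict: "clock": time; "q": joint angles; "joint_vel": joint speeds; "effort": joint torques, N m; "tool_pos": TCP position; "orientation": TCP orientation; "force": force on the tool from outside, world axes, zero at the start; "ft_torque": the same for the moment, N m; "opening": finger opening in m; "gripper_force": force on a finger pad.
Only numpy, scipy, OpenCV 4.12 (cv2) and the standard library are available. Lean on these libraries where they do the work, as an engineer would, in place of code of your own. Each camera call takes 0.05 s, during which the arm holds its last target. There are 200 camera calls.

## Working session

There is one attempt and no reset: what is moved stays moved. The work goes in short steps, Python scripts to look and compute and a tool call to move; the robot and the scene stay as the last step left them, time stands still between calls to the robot, and variables do not carry over. Pictures are saved under pics/ and viewed, at most 10 in all, crops included, and the job is handed in when it is done.

Besides the shell and the picture viewer there is one more tool, called after "Request:" in YAML: its name, and indented under it one key for each argument. jog_arm: Moves the arm, as the interface text tells. Its arguments: {"type":"object","properties":{"targets":{"type":"array"},"grip_force":{"type":"number"}},"required":["targets"]}

```bash
mkdir -p pics; cat > h.py <<'E'
import numpy as np,cv2
from rig import ctrl,cams
def cap(n,f):
    c=cams.capture(n); cv2.imwrite('pics/'+f,c['frame']); return c
def ray(c,u,v,z):
    T=np.array(c['camera_from_world']);R=T[:3,:3];o=-R.T@T[:3,3]
    d=R.T@np.array([(u-c['cx'])/c['fx'],(v-c['cy'])/c['fy'],1]);return o+d*(z-o[2])/d[2]
def proj(c,p):
    q=np.array(c['camera_from_world'])@np.append(p,1);return np.array([c['fx']*q[0]/q[2]+c['cx'],c['fy']*q[1]/q[2]+c['cy']])
E
python3 - <<'E'
from h import *
import pickle
for n in('top','side'):
    c=cap(n,n+'1.png'); pickle.dump(c,open(n+'.pkl','wb'))
    T=np.array(c['camera_from_world']);print(n,-T[:3,:3].T@T[:3,3],T[2,:3])
    h=cv2.cvtColor(c['frame'],cv2.COLOR_BGR2HSV)
    for nm,lo,hi in(('yel',(20,120,80),(35,255,255)),('blu',(100,120,60),(125,255,255))):
        m=cv2.inRange(h,lo,hi);cs=cv2.findContours(m,0,2)[0];k=max(cs,key=cv2.contourArea)
        b=cv2.boxPoints(cv2.minAreaRect(k));print(nm,cv2.contourArea(k),b.tolist());
        if n=='top':print([ray(c,*p,.135).round(3).tolist() for p in b])
s=ctrl.state();print(s['clock'],s['tool_pos'],s['orientation'],s['opening'])
E
```

```text
top [0.52664568 0.05763387 1.44371162] [ 0.06187032 -0.00423977 -0.99807519]
yel 3586.0 [[308.729736328125, 207.62161254882812], [319.3243408203125, 144.05404663085938], [377.54052734375, 153.75674438476562], [366.9459228515625, 217.32431030273438]]
[[0.567, -0.093, 0.135], [0.744, -0.127, 0.135], [0.715, -0.289, 0.135], [0.538, -0.254, 0.135]]
blu 3384.5 [[170.9497528076172, 216.2528533935547], [176.3371124267578, 153.4003448486328], [232.8646697998047, 158.2455596923828], [227.47731018066406, 221.0980682373047]]
[[0.548, 0.289, 0.135], [0.723, 0.273, 0.135], [0.708, 0.116, 0.135], [0.533, 0.133, 0.135]]
side [ 0.29512132 -0.92692406  0.71713181] [ 0.27017838  0.82991728 -0.48809933]
yel 2786.0 [[260.6056823730469, 223.00485229492188], [343.2746276855469, 216.47836303710938], [346.4851989746094, 257.14593505859375], [263.8162536621094, 263.67242431640625]]
blu 1069.5 [[218.14227294921875, 157.56431579589844], [279.124267578125, 152.9906768798828], [281.20880126953125, 180.7843475341797], [220.226806640625, 185.3579864501953]]
0.1 [0.18739235 0.5697209  0.22162579] [[-9.49921249e-01  3.12488759e-01 -6.29121151e-04]
 [ 3.12489376e-01  9.49919927e-01 -1.58787002e-03]
 [ 1.01423185e-04 -1.70494515e-03 -9.99998541e-01]] 0.088051703501949
```

View pics/top1.png

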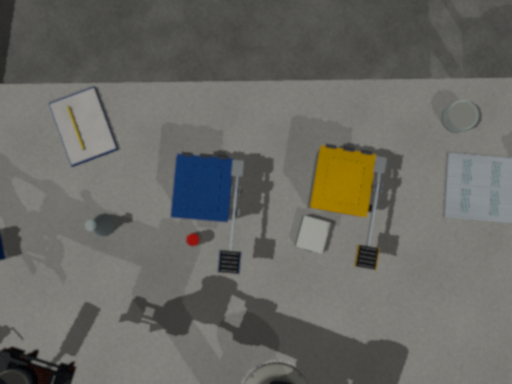

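View pics/side1.png

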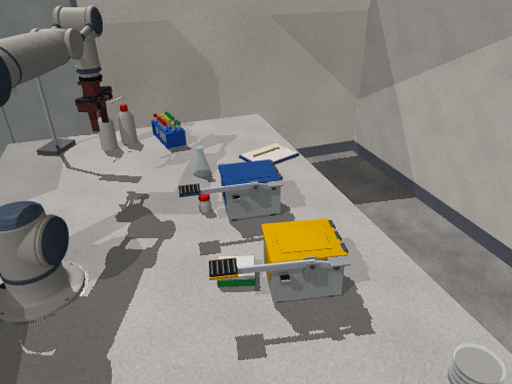

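The top view shows the yellow bin on the right with its pad near (367,257), and the slide box at (314,233). The blue bin is in the middle with its pad at (230,261), the pot is at (193,240) and the flask at (105,222). The side view agrees, with the yellow pad at (223,268).

```bash
python3 - <<'E'
from h import *
import pickle
t=pickle.load(open('top.pkl','rb'));s=pickle.load(open('side.pkl','rb'))
g=cv2.cvtColor(t['frame'],cv2.COLOR_BGR2GRAY)
for nm,(u,v) in(('Y',(367,257)),('B',(230,261))):
    w=g[v-18:v+19,u-18:u+19];m=(w<60).astype(np.uint8);m=cv2.morphologyEx(m,cv2.MORPH_CLOSE,np.ones((5,5)))
    k=max(cv2.findContours(m,0,2)[0],key=cv2.contourArea);r=cv2.minAreaRect(k);c=np.array(r[0])+[u-18,v-18]
    p=ray(t,*c,.152);print(nm,r,c,p.round(4),'side',proj(s,p))
cen=ray(t,343,180.7,.135);a=-np.arctan2(.034,.177);print(cen,'pred',cen[:2]+np.array([[np.cos(a),-np.sin(a)],[np.sin(a),np.cos(a)]])@[-.197,-.095])
for p in((314,233,.035),(193,240,.06),(90,226,.112)):print(ray(t,*p).round(3))
E
```

```text
Y ((17.743244171142578, 17.54054069519043), (19.070281982421875, 20.54987335205078), 9.462322235107422) [366.74324417 256.5405407 ] [ 0.431  -0.2464  0.152 ] side [222.85541798 264.90059406]
B ((17.006637573242188, 18.400442123413086), (20.022218704223633, 20.354814529418945), 3.814074993133545) [229.00663757 261.40044212] [0.4233 0.1286 0.152 ] side [189.2123575  187.47605937]
[ 0.64050553 -0.19028162  0.135     ] pred [ 0.42912151 -0.24641359]
[ 0.494 -0.119  0.035]
[0.479 0.238 0.06 ]
[0.525 0.521 0.112]
```

Request:
jog_arm:
  targets:
    - [[0,0,0.02],[0.02,-0.04,0.005],-1]
    - [[0,0,0.02],[0.02,-0.04,0.005],-1]
    - [[0,0,0.02],[0.02,-0.04,0.005],-1]
    - [[0,0,0.02],[0.02,-0.04,0.005],-1]
    - [[0,0,0.02],[0.02,-0.04,0.005],-1]
    - [[0,0,0.02],[0.02,-0.04,0.005],-1]
    - [[0,0,0.01],[0.02,-0.04,0.005],-1]
    - [[0,0,0],[0.02,-0.04,0.005],-1]
  grip_force: 20

```text
clock: 1.1
tool_pos: [0.3478, 0.2486, 0.2624]
orientation: [[-0.982, 0.186, -0.0], [0.186, 0.982, -0.0], [0.0, -0.0, -1.0]]
force: [-0.4, 0.7, -0.2]
opening: 0.0117
gripper_force: 0.0
```

Request:
jog_arm:
  targets:
    - [[0,0,0],[0.02,-0.04,0],-1]
    - [[0,0,0],[0.02,-0.04,0],-1]
    - [[0,0,0],[0.01,-0.05,0],-1]
    - [[0,0,0],[0.01,-0.05,0],-1]
    - [[0,0,0],[0,-0.05,0],-1]
    - [[0,0,0],[0,-0.05,0],-1]
    - [[0,0,0],[0,-0.05,0],-1]
    - [[0,0,0],[0,-0.05,0],-1]

```text
clock: 2.1
tool_pos: [0.4071, -0.1316, 0.2623]
orientation: [[-0.982, 0.187, -0.0], [0.187, 0.982, 0.0], [0.0, 0.0, -1.0]]
force: [0.6, 0.5, -0.3]
opening: 0.0006
gripper_force: 0.0
```

Request:
jog_arm:
  targets:
    - [[0,0,0],[0.008,-0.04,0],-1]
    - [[0,0,0],[0.008,-0.04,-0.01],-1]
    - [[0,0,0],[0.008,-0.035,-0.02],-1]
    - [[0,0,0],[0,0,-0.03],-1]
    - [[0,0,0],[0,0,-0.02],-1]
    - [[0,0,0],[0,0,-0.01],-1]
    - [[0,0,0],[0,0,0],-1]

```text
clock: 2.98
tool_pos: [0.4314, -0.2445, 0.1725]
orientation: [[-0.983, 0.186, -0.0], [0.186, 0.983, 0.0], [0.0, 0.0, -1.0]]
force: [0.4, 1.0, 0.6]
opening: 0.0001
gripper_force: 0.0
```

```bash
python3 - <<'E'
from h import *
a=cap('top','t2.png')['frame'];b=cap('side','s2.png')['frame']
print(ctrl.state()['tool_pos'],ctrl.state()['force'])
cv2.imwrite('pics/b2.png',np.hstack([cv2.resize(a[190:310,290:430],(400,343)),cv2.resize(b[150:320,150:350],(400,343))]))
E
```

```text
[ 0.43191145 -0.24493281  0.17391354] [ 0.33471555 -0.48981362  0.41260859]
```

View pics/b2.png

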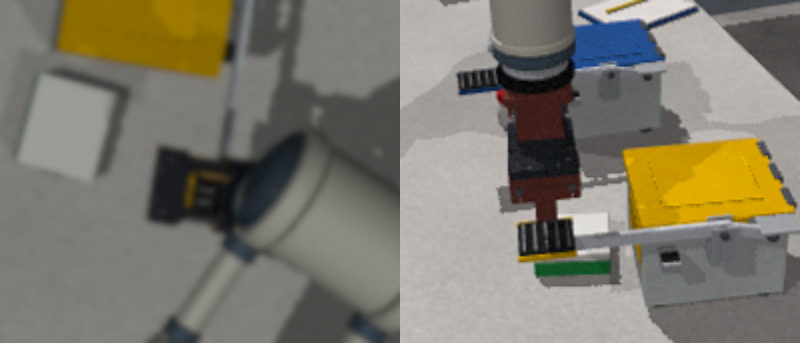

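The fingertips hang above the middle of the yellow pad (crop 545,218; pad at 546,235) and are clear of the lid and the slide box. Next I press slowly.

Request:
jog_arm:
  targets:
    - [[0,0,0],[0,0,-0.008],-1]
    - [[0,0,0],[0,0,-0.006],-1]
    - [[0,0,0],[0,0,-0.004],-1]
    - [[0,0,0],[0,0,-0.004],-1]
    - [[0,0,0],[0,0,-0.004],-1]
    - [[0,0,0],[0,0,-0.005],-1]
    - [[0,0,0],[0,0,-0.005],-1]
    - [[0,0,0],[0,0,-0.005],-1]

```text
clock: 4.08
tool_pos: [0.4312, -0.2451, 0.1327]
orientation: [[-0.982, 0.187, 0.0], [0.187, 0.982, -0.0], [-0.0, -0.0, -1.0]]
force: [-4.3, 1.9, 7.4]
opening: 0.0006
gripper_force: 3.5
```

Request:
jog_arm:
  targets:
    - [[0,0,0],[0,0,-0.006],-1]
    - [[0,0,0],[0.001,0,-0.006],-1]
    - [[0,0,0],[0.001,0,-0.006],-1]
    - [[0,0,0],[0.001,0,-0.006],-1]
    - [[0,0,0],[0.001,0,-0.006],-1]
    - [[0,0,0],[0.001,0,-0.006],-1]
    - [[0,0,0],[0.001,0,-0.005],-1]
    - [[0,0,0],[0.001,0,-0.004],-1]

```text
clock: 5.08
tool_pos: [0.438, -0.246, 0.0873]
orientation: [[-0.982, 0.188, -0.001], [0.188, 0.982, -0.002], [0.0, -0.002, -1.0]]
force: [-3.5, -2.7, 4.4]
opening: 0.0002
gripper_force: 2.9
```

Request:
jog_arm:
  targets:
    - [[0,0,0],[0.001,0,-0.003],-1]
    - [[0,0,0],[0,0,-0.002],-1]
    - [[0,0,0],[0,0,-0.002],-1]
    - [[0,0,0],[0,0,0],-1]

```text
clock: 5.58
tool_pos: [0.4395, -0.2462, 0.0825]
orientation: [[-0.982, 0.187, 0.001], [0.187, 0.982, -0.003], [-0.002, -0.003, -1.0]]
force: [-8.2, -1.7, 14.5]
opening: 0.0004
gripper_force: 8.2
```

Request:
jog_arm:
  targets:
    - [[0,0,0],[0,0,-0.001],-1]
    - [[0,0,0],[0,0,0],-1]
    - [[0,0,0],[0,0,0],-1]
    - [[0,0,0],[0,0,0],-1]
    - [[0,0,0],[0,0,0],-1]

```text
clock: 6.2
tool_pos: [0.4395, -0.2462, 0.0824]
orientation: [[-0.982, 0.187, 0.002], [0.187, 0.982, -0.003], [-0.002, -0.003, -1.0]]
force: [-10.1, -0.1, 19.4]
opening: 0.0004
gripper_force: 10.3
```

```bash
python3 - <<'E'
from h import *
a=cap('top','t3.png')['frame'];b=cap('side','s3.png')['frame']
print(ctrl.state()['tool_pos'],ctrl.state()['force'])
cv2.imwrite('pics/b3.png',np.hstack([cv2.resize(a[130:310,150:430],(400,257)),cv2.resize(b[150:320,150:415],(400,257))]))
E
```

```text
[ 0.4395118  -0.24623391  0.08234301] [-10.04607866   0.39730882  18.47940904]
```

View pics/b3.png

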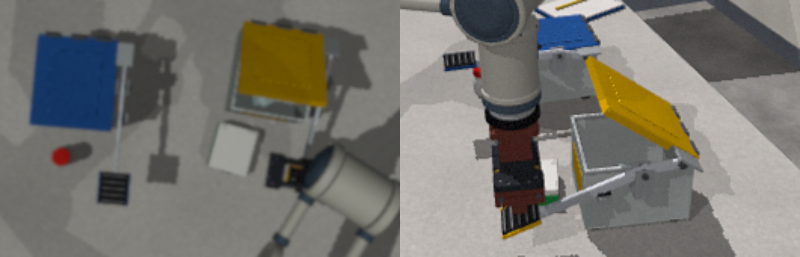

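The yellow lid stands wide open (crop 640,105) with its lever right down and the fingertips holding the pad at (520,215). The blue bin is shut, and the box and pot have not moved. The force has risen to 18 N with no further travel, so the lever is on its stop.

```bash
python3 -c "
from rig import ctrl
print(ctrl.hand_in())"
```

```text
the job is handed in; nothing more can be done
None
```

The job is handed in: the yellow bin's lever is held on its stop by the fingertips (about 18 N) with the lid wide open, and the blue bin, box and pot looked undisturbed in the last pictures (the flask, well clear of the arm's path, was not rechecked); no verdict was returned.

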